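# Close up the component tray stack

### The arm

A 6-joint arm with a two-finger parallel gripper is mounted at the origin on the work surface. World frame = base frame: x ahead of the robot, y to its left, z up, the work surface at z = 0. Lengths are in mm, angles in degrees, forces in N, time in s.
With the tool pointing down it reaches from about 300 to 850 mm from the base axis. Payload 4.2 kg.
Tool frame: the origin (TCP) lies midway between the tips of the shut fingers; the grasp point (between the pads) lies 19 mm behind it (env.hold_point_z is the z of the grasp point in the tool frame, in mm); z points along the fingers, y is the direction in which the jaws open and shut (so a half turn about z gives the same grasp; the last joint's range is limited). The gripper opens to 91 mm and grips with 3 to 60 N. Pads are 32 mm wide; open, the fingers measure 118 mm over their backs; the gripper's body (76 mm by 178 mm) begins 60 mm behind the grasp point.
Start: joints at [-68.182, 18.312, 89.639, -0, 72.044, -1.146], TCP at [224.345, -529.448, 191.076] pointing down, gripper open.
Joint ranges: [-177.97, 177.97], [-48.28, 115.42], [12.27, 149.76], [-77.06, 257.06], [2.81, 150.46], [-146.56, 146.56]. Speed limits (degrees/s): [147.25, 147.25, 180, 180, 180, 180].

### API

Orientations are given as [roll, pitch, yaw] about the fixed x, y, z axes, in that order (R = Rz(yaw) Ry(pitch) Rx(roll)).
In Python, from workcell import env, grab_frame, camera_params, spotter gives the robot as it stands. The module is installed in compiled form; this text tells all that it offers.
- The arm moves only by the shell command python3 -m jog 'ROWS' [FORCE]. ROWS is text: rows parted by semicolons, each of 7 numbers parted by spaces: the turn, a rotation vector about the world's x, y, z in units of 5 degrees (1.0 is 5 degrees), then the shift along the world's x, y, z in units of 25 mm (1.0 is 25 mm), then the opening, from 0 (shut) to 1 (fully open). A call has 1 to 5 rows; each row is the pose to reach, as a shift and turn from the pose commanded when the call began; what a row does not reach only later rows make up. A row lasts 1/8 s, in which the tool goes at most 62.5 mm and 10.7 degrees, less where a joint would pass 70% of its speed; a pose out of reach is approached as far as the arm can. A call with a gripper value outside its range is refused whole. The fingers move at their own pace and stop on an object; FORCE is the grip in N (left out, the last holds). Time passes only in rows, so rows that repeat a pose let the fingers close. It gives the time, the measured TCP pose, the force and the opening at its end, in the units of the state.
- env.state(): the state, without advancing time (a new reading comes with each control period).
- grab_frame(name): name is "scene" or "top" or "wrist"; returns the picture (420x560x3 uint8, red, green, blue); there is no depth.
- camera_params(name): a dict with "K" (3x3 intrinsics, pixels), "dist" ([k1, k2, p1, p2, k3] as OpenCV has them; the pictures are not rectified), "rvec" (rotation vector, rad) and "tvec" (3), from world to camera coordinates, as OpenCV has them. Camera axes: x right, y down, z forward; pixel columns grow to the right and rows downward; lengths in mm; the calibration is good to about 2 mm. A picture is of the moment at which its call begins: read the wrist's pose just before it. camera_params takes no time and is no camera call; for the wrist camera it gives the pose at the moment of the call.
- env.job_done(): hands the job in, once; it reports no verdict.
Trained networks look in the newest picture that a camera, given by its name, has taken for a name from the list of things; names that differ only in an ending like _2 or _b are one class to them, and where a whole thing is asked for, a point or a joint stands for the part that bears it (a point fixed in the world has none). Each returns a list of dicts, best first, with "conf" (0 to 1); they miss things now and then, are a little off and sometimes report something else, mostly with a low value. They report only what shows in the picture. A call takes as long as a camera call. They do not tell look-alikes from the thing itself.
- spotter.look_for(query, camera): "box" ([left, top, width, height] in pixels, round what is visible of it).
- spotter.trace(query, camera): "region" (420x560 bool, what is visible of it) and "box" ([left, top, width, height] in pixels, round what is visible of it).
The state is a dict: "time_s": time; "qpos": joint angles; "qvel": joint speeds; "effort": joint torques, N m; "ee_pos": TCP position; "ee_rot": TCP orientation; "force": force on the tool from outside, world axes, zero at the start; "torque": the same for the moment, N m; "gripper_width": finger opening in mm.
Only numpy, scipy, OpenCV 4.12 (cv2) and the standard library are available. Lean on these libraries where they do the work, as an engineer would, in place of code of your own. Each camera call takes 0.05 s, during which the arm holds its last target. There are 200 camera calls.

### The job

Take the component tray that stands on edge in the rack, lay it flat on the clear bench, right way up, then take it again and stack it on the tray already lying on the bench, cut corners over cut corners, so that its skirt drops fully home all round. Then put the lid on top the same way, fully home, and let go. Leave the bottom tray about where it is, and leave the heat sink in the rack, the solder spool and the meter alone.

Things in the scene. Friction and masses are not known exactly. Their poses are not given: they have to be found in the camera images.
- tray_mid (a point): Dark grey component tray, 150 g, outline 110 (x) by 62 mm (y), both corners at its +x end cut 16 mm at 45 degrees; z is its own up. Point: its middle, 15 mm above the skirt's lower edge. It starts standing on a long side in one rack slot: x along the slot, y up, z (pocket side) level, hollow side opposite. Lying flat, it can be taken from above across its 62 mm.
- tray_notch (a point): Middle of the tray's long side that is uppermost at the start, in its +y side face, 31 mm from tray_mid. Here the skirt has a finger notch 36 mm wide: tray deck and platform are 16 mm thick in z, centred on this point, and are pinched across that from above. Stood on the bench on its lower edge and tipped about 45 degrees towards its hollow side, the tray, let go, falls flat onto its skirt.
- base_ledge (a point): Bottom tray, 500 g, loose, flat on the bench, same shape and axes. From below: hollow skirt 0 to 7 mm (wall 3 mm), deck to 18 mm, raised platform to 23 mm, set in 4.5 mm all round, top edge bevelled 1.5 mm. Point: its middle, at the ledge round the platform, 18 mm up. The next skirt stands on the ledge, 1.5 mm play, one way round only; a seated tray_mid is 15 mm above this.
- lid_rib (a point): Lid, 90 g, same dark plastic, flat on the bench: same outline, axes (x to the cut corners) and skirt as the trays, no notches, plain top at 14 mm, with a grip rib 50 (x) by 12 (y) by 14 mm high. Point: middle of the rib, 21 mm above the skirt's lower edge, 24 mm above tray_mid when seated on the tray.
- rack: Fixed aluminium rack: base plate 150 (x) by 130 mm (y), 6 mm thick, origin at the centre of its underside. Two slots run along its y, at x = -45 and +45 mm, 26 mm wide between posts near y = -44 and +44 mm whose tops are 36 mm above the bench; the middle is open. One holds the tray, the other a heat sink. The bench half-way from the rack to the bottom tray is clear.
- heatsink_mid (a point): Bystander: finned aluminium heat sink, 23 by 100 by 50 mm, standing in the rack's other slot; point at its centre.
- spool_mid (a point): Bystander: solder spool standing on its flange, 54 mm across, 40 mm high; point at its centre.
- meter_mid (a point): Bystander: multimeter lying flat, 160 by 80 by 34 mm; point at its centre.
There are look-alikes about, which are no part of the job. Leave any blue or yellow look-alike of the part that bears tray_mid alone.

How it is judged:
By the outcome, as a careful person would: the job done as asked, in the order asked, and still so for the second after the job is handed in, with the robot touching nothing.
It also fails if it takes over 72 s, if anything falls off the work surface, if the arm or the gripper's body presses on something with over 40 N, if the wrist force passes 120 N, or if a joint passes its speed limit or range.

## Working session

There is one attempt and no reset: what is moved stays moved. The work goes in short steps, Python scripts to look and compute and a shell command to move; the robot and the scene stay as the last step left them, time stands still between calls to the robot, and variables do not carry over. Pictures are saved under pics/ and viewed, about 8 in all and at most 12, crops included, and the job is handed in when it is done.

```bash
mkdir -p pics
python3 - <<'E'
from workcell import env, grab_frame, camera_params, spotter
import cv2, numpy as np
ims=[]
for c in ("scene","top"):
    im=grab_frame(c); cv2.imwrite(f"pics/{c}0.png",cv2.cvtColor(im,cv2.COLOR_RGB2BGR))
    for q in ("tray_mid","base_ledge","lid_rib","rack","heatsink_mid"):
        print(c,q,[(np.round(d["box"]).tolist(),round(d["conf"],2)) for d in spotter.look_for(q,c)][:5])
    p=camera_params(c); R=cv2.Rodrigues(np.array(p["rvec"]))[0]; print(c,(-R.T@np.array(p["tvec"]).ravel()).round(), np.array(p["K"]).round(1).tolist(),R.round(2).tolist())
print(env.state()["time_s"],env.hold_point_z)
E
```

```text
scene tray_mid [([332.0, 143.0, 26.0, 43.0], 0.98), ([261.0, 153.0, 17.0, 40.0], 0.95), ([401.0, 182.0, 24.0, 45.0], 0.92), ([276.0, 129.0, 41.0, 24.0], 0.8)]
scene base_ledge [([235.0, 231.0, 45.0, 53.0], 0.57)]
scene lid_rib [([125.0, 277.0, 58.0, 39.0], 0.68)]
scene rack [([329.0, 155.0, 67.0, 31.0], 0.7)]
scene heatsink_mid [([371.0, 140.0, 17.0, 37.0], 0.84)]
scene [1020. -389.  625.] [[395.4, 0.0, 277.2], [0.0, 395.4, 215.7], [0.0, 0.0, 1.0]] [[0.62, 0.78, -0.01], [0.52, -0.42, -0.74], [-0.58, 0.46, -0.67]]
top tray_mid [([147.0, 124.0, 33.0, 33.0], 0.8), ([213.0, 248.0, 34.0, 42.0], 0.79), ([146.0, 213.0, 28.0, 39.0], 0.72), ([144.0, 281.0, 46.0, 31.0], 0.69)]
top base_ledge [([296.0, 168.0, 34.0, 46.0], 0.59)]
top lid_rib []
top rack []
top heatsink_mid [([116.0, 188.0, 31.0, 41.0], 0.7)]
top [ 418.    8. 1338.] [[534.8, 0.0, 273.2], [0.0, 534.8, 202.1], [0.0, 0.0, 1.0]] [[0.01, -1.0, 0.0], [-1.0, -0.01, -0.08], [0.08, -0.0, -1.0]]
0.6 -18.8
```

View pics/scene0.png

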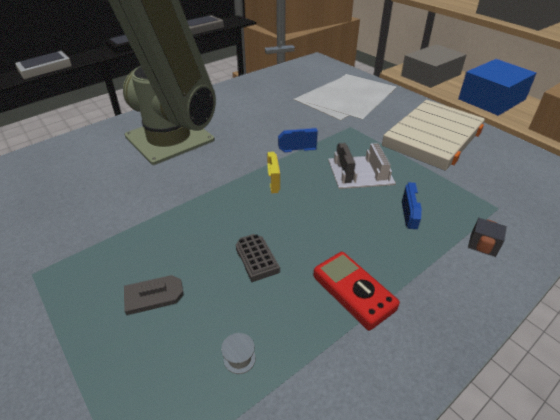

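View pics/top0.png

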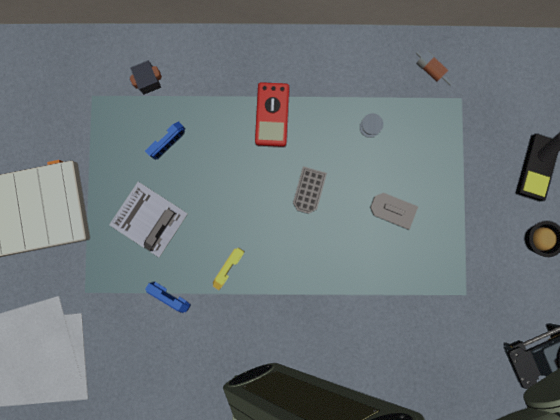

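Scene: dark tray in the rack at top-view (160,230). Heat sink is in the other slot at (132,205). Blue look-alikes are at (166,140) and (168,297), a yellow one at (229,268). The bottom tray (pockets) is at (310,190) and the lid (rib) at (394,210). I choose the dark one in the rack and check it in a crop.

```bash
cat > h.py <<'E'
from workcell import env, grab_frame, camera_params, spotter
import cv2, numpy as np
from scipy.spatial.transform import Rotation as Ro
def w(p,uv,z):
    uv=np.array(uv,float).reshape(-1,1,2); n=cv2.undistortPoints(uv,np.array(p["K"]),np.array(p["dist"])).reshape(-1,2)
    R=cv2.Rodrigues(np.array(p["rvec"]))[0]; t=np.array(p["tvec"]).ravel(); C=-R.T@t
    d=np.c_[n,np.ones(len(n))]@R; return C+d*((z-C[2])/d[:,2])[:,None]
def px(p,X): return cv2.projectPoints(np.array(X,float).reshape(-1,1,3),np.array(p["rvec"]),np.array(p["tvec"]),np.array(p["K"]),np.array(p["dist"]))[0].reshape(-1,2)
def save(im,n,box=None,s=1):
    if box: x,y,a,b=box; im=im[y:y+b,x:x+a]
    cv2.imwrite(f"pics/{n}.png",cv2.cvtColor(cv2.resize(im,None,fx=s,fy=s,interpolation=cv2.INTER_CUBIC),cv2.COLOR_RGB2BGR))
E
python3 - <<'E'
from h import *
a=cv2.cvtColor(cv2.imread("pics/top0.png"),cv2.COLOR_BGR2RGB)
A=cv2.resize(a[175:265,100:200],None,fx=4,fy=4,interpolation=2);B=cv2.resize(a[160:210+25,285:425],None,fx=4,fy=4,interpolation=2)[:,:]
s=cv2.cvtColor(cv2.imread("pics/scene0.png"),cv2.COLOR_BGR2RGB)
S=cv2.resize(s[130:200,320:410],(400,300),interpolation=2)
o=np.zeros((600,800,3),np.uint8); o[:300,:400]=A[30:330];o[:300,400:]=S;o[300:,:560]=B; save(o,"crop")
p=camera_params("top")
print("rack corners",w(p,[(141,182),(187,214),(155,256),(110,224)],6).round(),"tray ends",w(p,[(173,212),(147,248)],60).round())
print("base",w(p,[(310,190)],18).round(),"lid",w(p,[(394,210)],14).round(),"hs",w(p,[(132,205)],50).round())
E
```

```text
rack corners [[573. 340.   6.]
 [493. 223.   6.]
 [388. 301.   6.]
 [467. 415.   6.]] tray ends [[495. 248.  60.]
 [408. 308.  60.]]
base [[554. -83.  18.]] lid [[ 506. -292.   14.]] hs [[512. 350.  50.]]
```

View pics/crop.png

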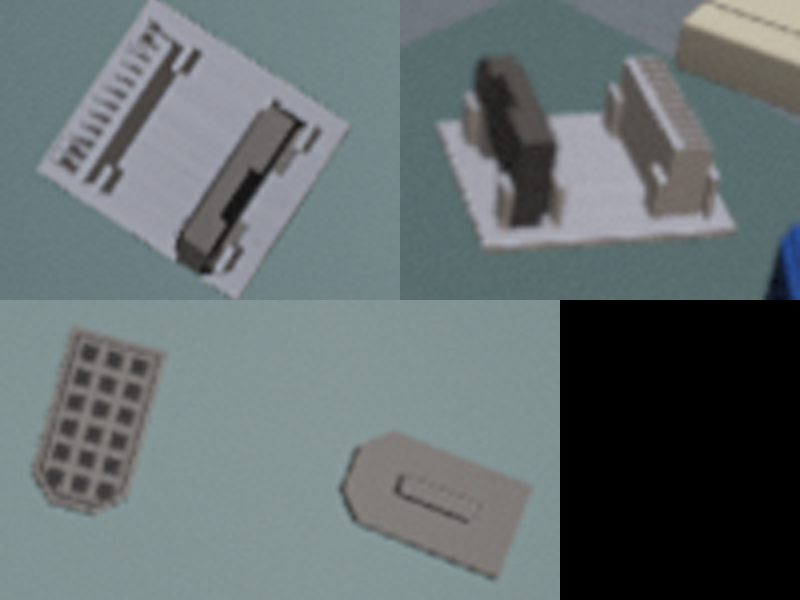

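The crop confirms it: the dark tray is in the slot nearest the robot. Its cut end points to the lower left, the pocket side faces the heat sink, and the notch is on the hollow side. Next, wrist-camera geometry.

Run:
```python
from h import *
s=env.state(); p=camera_params("wrist")
R=cv2.Rodrigues(np.array(p["rvec"]))[0]; C=-R.T@np.array(p["tvec"]).ravel()
T=Ro.from_euler('xyz',s["ee_rot"],degrees=True).as_matrix()
print(s["ee_pos"],s["ee_rot"],"cam in tool",(T.T@(C-s["ee_pos"])).round(1),"cam axes in tool",(T.T@R.T).round(2).tolist(), np.array(p["K"]).round(0).tolist(), p["dist"])
print("tool axes\n",T.round(2))
```

```text
[ 224.32562539 -529.45550834  191.07934458] [1.79994034e+02 1.11646384e-03 2.29616265e+01] cam in tool [  80.7    1.  -193.5] cam axes in tool [[-0.0, -0.96, -0.29], [1.0, -0.0, -0.0], [0.0, -0.29, 0.96]] [[316.0, 0.0, 278.0], [0.0, 316.0, 208.0], [0.0, 0.0, 1.0]] [-0.07465765  0.          0.          0.          0.        ]
tool axes
 [[ 0.92  0.39  0.  ]
 [ 0.39 -0.92 -0.  ]
 [-0.    0.   -1.  ]]
```

```bash
cat > snap.py <<'E'
import sys; from h import *
n=sys.argv[1]; s=env.state(); p=camera_params("wrist"); im=grab_frame("wrist"); save(im,n)
np.savez(n+".npz",im=im,**{k:np.array(v,float) for k,v in p.items()})
print(n,s["time_s"],np.round(s["ee_pos"],1),np.round(s["ee_rot"],1))
for q in sys.argv[2:]:
    r=spotter.trace(q,"wrist")
    print(q,[(np.round(d["box"]).tolist(),round(d["conf"],2)) for d in r][:3])
    if r: np.save(f"{n}_{q}.npy",np.array([d["region"] for d in r]))
E
python3 -m jog '0 0 4 5.6 4.6 -1.6 1;0 0 4 5.6 4.6 -1.6 1;0 0 4 5.6 4.6 -1.6 1;0 0 4 5.6 4.6 -1.6 1' 
python3 -m jog '0 0 4 5.6 4.6 -1.6 1;0 0 4 5.6 4.6 -1.6 1;0 0 4 5.6 4.6 -1.6 1;0 0 4 5.6 4.6 -1.6 1;0 0 4 5.6 4.6 -1.6 1'
python3 snap.py wl lid_rib
python3 -m jog '0 0 6 1.9 8.4 0 1;0 0 6 1.9 8.4 0 1;0 0 6 1.9 8.4 0 1;0 0 6 1.9 8.4 0 1;0 0 6 1.9 8.4 0 1'
python3 snap.py wb base_ledge
python3 -m jog '0 0 6 -2 7.2 2 1;0 0 6 -2 7.2 2 1;0 0 6 -2 7.2 2 1;0 0 6 -2 7.2 2 1'
python3 -m jog '0 0 4.4 -2.1 7.2 1 1;0 0 4.4 -2.1 7.2 1 1;0 0 4.4 -2.1 7.2 1 1;0 0 4.4 -2.1 7.2 1 1;0 0 4.4 -2.1 7.2 1 1'
python3 snap.py wr tray_mid rack
```

```text
time_s: 1.1
ee_pos: [366.4, -411.4, 150.1]
ee_rot: [-179.9, -0.1, 43.3]
force: [-0.4, -0.5, -0.1]
gripper_width: 91.4
time_s: 1.72
ee_pos: [503.8, -300.4, 111.3]
ee_rot: [180.0, 0.1, 63.0]
force: [0.7, -0.4, 0.0]
gripper_width: 90.9
wl 1.725 [ 503.8 -300.4  111.3] [1.8e+02 1.0e-01 6.3e+01]
lid_rib [([243.0, 129.0, 76.0, 118.0], 0.55)]
time_s: 2.45
ee_pos: [551.9, -89.2, 111.7]
ee_rot: [179.9, 0.0, 93.0]
force: [-0.6, -0.4, -0.2]
gripper_width: 91.3
wb 2.45 [551.9 -89.2 111.7] [179.9   0.   93. ]
base_ledge [([228.0, 150.0, 120.0, 89.0], 0.95)]
time_s: 3.05
ee_pos: [501.8, 91.6, 162.6]
ee_rot: [179.8, 0.1, 123.1]
force: [-0.3, -0.8, -0.1]
gripper_width: 91.2
time_s: 3.68
ee_pos: [450.1, 268.7, 185.6]
ee_rot: [-179.9, 0.0, 144.8]
force: [-0.7, -0.1, 0.8]
gripper_width: 91.2
wr 3.675 [450.1 268.7 185.6] [-179.9    0.   144.8]
tray_mid [([102.0, 155.0, 51.0, 105.0], 0.94), ([124.0, 50.0, 120.0, 42.0], 0.86), ([361.0, 315.0, 26.0, 30.0], 0.83)]
rack [([262.0, 124.0, 130.0, 113.0], 0.84)]
```

Run:
```python
from h import *
f=lambda n,x,y,a,b,s:cv2.resize(np.load(n+".npz")["im"][y:y+b,x:x+a],None,fx=s,fy=s,interpolation=2)
o=np.zeros((600,800,3),np.uint8)
o[:600,:480]=f("wr",240,90,160,200,3)
o[:300,500:800]=f("wl",210,110,150,150,2); o[300:,500:800]=f("wb",210,120,150,150,2); save(o,"comp")
```

```text
(no output)
```

View pics/comp.png

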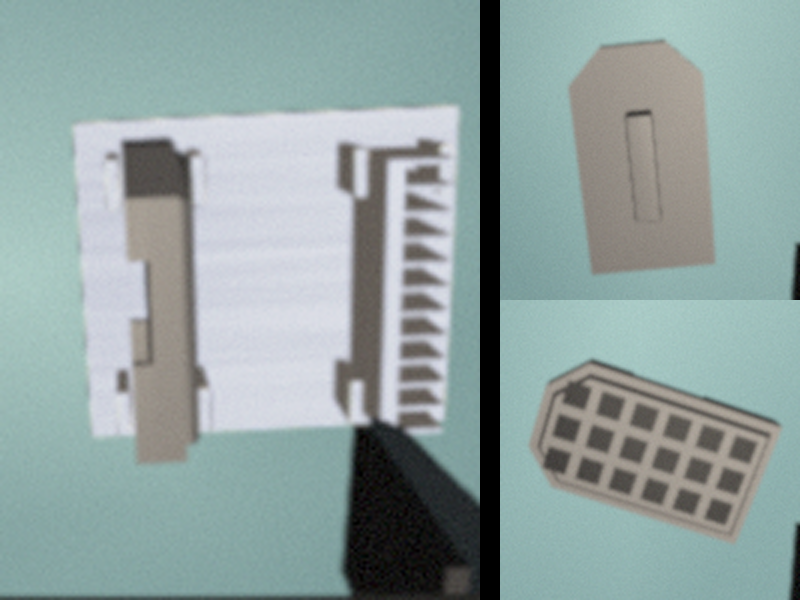

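```bash
cat > fit.py <<'E'
from h import *
from scipy.optimize import minimize
O=np.array([(-55,-31),(39,-31),(55,-15),(55,15),(39,31),(-55,31)],float)
def fit(n,q,x0,z0,h,plat,idx=0,flip=None):
    f=np.load(n+".npz"); p={k:f[k] for k in("K","dist","rvec","tvec")}
    m=np.load(f"{n}_{q}.npy")[idx]
    # refine mask: grabcut around the network's region
    g=np.where(cv2.dilate(m.astype(np.uint8),np.ones((9,9)))>0,3,0).astype(np.uint8); g[cv2.erode(m.astype(np.uint8),np.ones((7,7)))>0]=1
    g[(g==3)&~m]=2
    cv2.grabCut(cv2.cvtColor(f["im"],cv2.COLOR_RGB2BGR),g,None,np.zeros((1,65)),np.zeros((1,65)),4,cv2.GC_INIT_WITH_MASK)
    m2=((g==1)|(g==3)).astype(np.float32); S=6
    y,x=np.where(m2>0); b=(x.min()-12,y.min()-12,x.max()+12,y.max()+12)
    M=cv2.resize(m2[b[1]:b[3],b[0]:b[2]],None,fx=S,fy=S,interpolation=1)
    def poly(v):
        c,s=np.cos(v[2]/57.29578),np.sin(v[2]/57.29578); A=O@np.array([[c,s],[-s,c]])+v[:2]
        B=(O*[(55-4.5)/55,(31-4.5)/31])@np.array([[c,s],[-s,c]])+v[:2]
        P=[np.c_[A,np.full(6,z0)],np.c_[A,np.full(6,z0+h)]]+([np.c_[B,np.full(6,z0+h+5)]] if plat else [])
        return cv2.convexHull(px(p,np.vstack(P)).astype(np.float32)).reshape(-1,2)
    def cost(v):
        k=np.zeros_like(M); cv2.fillPoly(k,[np.round(((poly(v)-b[:2]+.5)*S-.5)*16).astype(np.int32)],1.0,shift=4)
        return np.abs(k-M).sum()/M.sum()
    best=min((minimize(cost,np.array(x0)+[0,0,d],method="Nelder-Mead",options=dict(initial_simplex=np.array(x0)+[0,0,d]+np.array([(0,0,0),(8,0,0),(0,8,0),(0,0,6)]),xatol=.02,fatol=1e-6)) for d in (-4,4)),key=lambda r:r.fun)
    print(n,q,"x,y,yaw",best.x.round(2),"err",round(best.fun,3),"mask px",int(m2.sum()))
    return best.x
E
python3 - <<'E'
from fit import *
fit("wl","lid_rib",(506,-292,71),0,14,0); fit("wb","base_ledge",(554,-83,166),0,18,1)
f=np.load("wr.npz"); p={k:f[k] for k in("K","dist","rvec","tvec")}
c=lambda a:np.array(a,float)/3+[240,90]
A=w(p,c([(127,197),(137,463),(182,197),(187,460),(176,312),(150,262),(150,363)]),68); print(A.round(1))
for i,j in((1,0),(3,2)): d=A[i]-A[j]; print("dir",np.degrees(np.arctan2(-d[1],-d[0])).round(1),np.linalg.norm(d).round(1))
s=env.state(); P=np.array(s["ee_pos"]); print("shift to notch units",((A[4]-P)/25).round(2), "TCP to z39:",(39-P[2])/25, s["ee_rot"])
E
```

```text
wl lid_rib x,y,yaw [ 510.83 -292.52   68.15] err 0.018 mask px 7141
wb base_ledge x,y,yaw [555.98 -82.74 164.55] err 0.046 mask px 7166
[[417.9 294.6  68. ]
 [497.  243.5  68. ]
 [428.3 309.4  68. ]
 [506.3 258.7  68. ]
 [459.2 285.9  68. ]
 [440.  288.5  68. ]
 [469.  268.4  68. ]]
dir 147.1 94.2
dir 147.0 93.1
shift to notch units [ 0.37  0.7  -4.71] TCP to z39: -5.867625678713755 [-1.79941670e+02  6.33700263e-03  1.44778029e+02]
```

```bash
python3 -m jog '0 0 .44 .36 .67 -2.6 .5;0 0 .44 .36 .67 -2.6 .5;0 0 .44 .36 .67 -4.2 .5;0 0 .44 .36 .67 -5.86 .5;0 0 .44 .36 .67 -5.86 .5'
python3 snap.py wg
python3 -m jog '0 0 0 0 0 0 0;0 0 0 0 0 0 0;0 0 0 0 0 0 0;0 0 0 0 0 0 0' 25
```

```text
time_s: 4.45
ee_pos: [457.1, 285.4, 38.4]
ee_rot: [-179.7, -0.1, 147.1]
force: [0.2, -0.8, 1.0]
gripper_width: 46.4
wg 4.45 [457.1 285.4  38.4] [-1.797e+02 -1.000e-01  1.471e+02]
time_s: 5.0
ee_pos: [458.7, 287.2, 40.5]
ee_rot: [180.0, 0.1, 147.2]
force: [-0.3, -1.3, 4.1]
gripper_width: 10.8
```

View pics/wg.png

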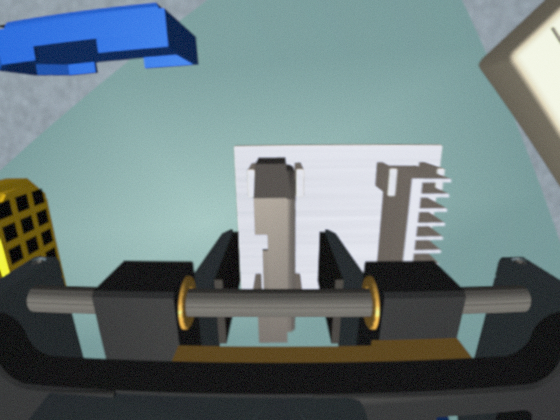

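```bash
python3 -m jog '0 0 0 0 0 0 0;0 0 0 0 0 0 0'
python3 - <<'E'
from h import *
s=env.state();print(s["force"],s["torque"],s["gripper_width"])
a=grab_frame("wrist");b=grab_frame("scene")
o=np.zeros((600,800,3),np.uint8);o[:360,:480]=cv2.resize(a[130:310,160:400],(480,360));o[:,480:]=cv2.resize(b[100:250,300:380],(320,600),interpolation=2);save(o,"g2")
E
```

```text
time_s: 5.25
ee_pos: [458.8, 287.3, 40.5]
ee_rot: [180.0, 0.1, 147.2]
force: [-1.0, -1.7, 5.3]
gripper_width: 10.5
[-1.00106799 -1.74710523  5.2885559 ] [-0.252321   -0.01376045  0.20021392] 10.509138632022381
```

View pics/g2.png

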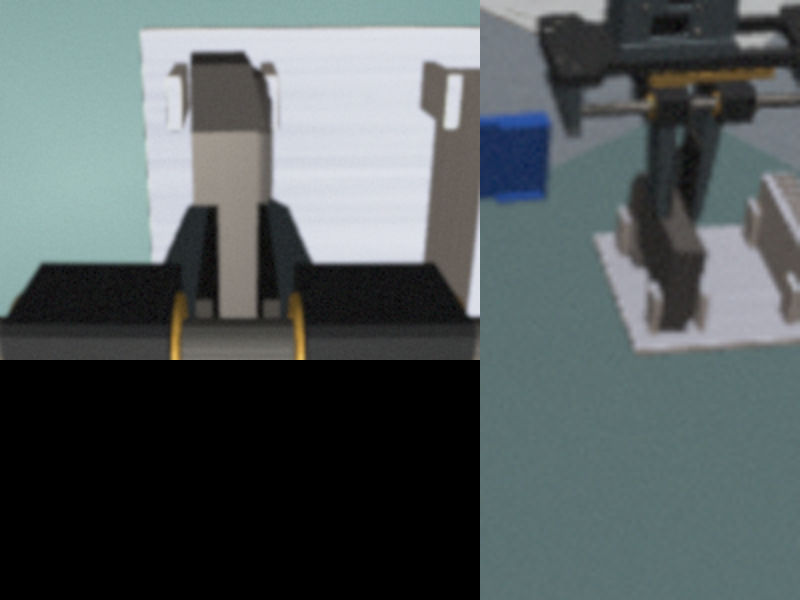

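```bash
python3 -m jog '0 0 0 0 0 .4 0;0 0 0 0 0 1 0;0 0 0 0 0 2 0;0 0 0 0 0 2 0;0 0 0 0 0 2 0'
python3 - <<'E'
from h import *
s=env.state();print(s["force"],s["torque"],s["gripper_width"])
a=grab_frame("wrist");b=grab_frame("scene")
o=np.zeros((600,800,3),np.uint8);o[:360,:480]=cv2.resize(a[130:310,160:400],(480,360));o[:,480:]=cv2.resize(b[70:220,300:380],(320,600),interpolation=2);save(o,"g3")
E
```

```text
time_s: 5.98
ee_pos: [457.9, 287.1, 89.2]
ee_rot: [-180.0, -0.0, 147.2]
force: [-0.2, -0.3, -1.4]
gripper_width: 10.8
[-0.24723081 -0.28228421 -1.39843182] [ 0.07472243 -0.06224893 -0.0290159 ] 10.7563642627725
```

View pics/g3.png

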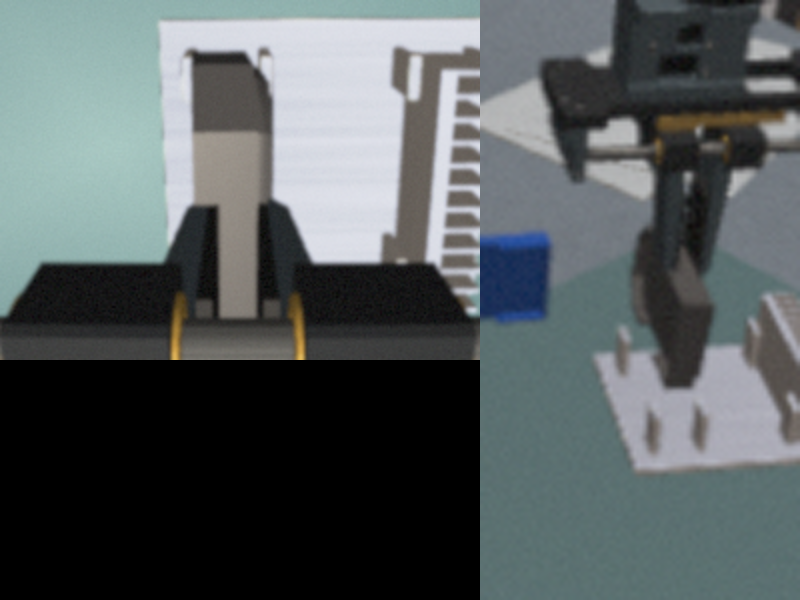

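```bash
python3 -m jog '0 0 0 0 0 1.6 0;0 0 0 1 -3.6 1.6 0;0 0 0 2 -7.28 1.6 0;0 0 0 2 -7.28 1.6 0;0 0 0 2 -7.28 1.6 0'
python3 -m jog '7.05 -4.57 0 0 0 0 0;7.05 -4.57 0 0 0 0 0;7.05 -4.57 0 0 0 0 0;7.05 -4.57 0 0 0 0 0;7.05 -4.57 0 0 0 0 0'
python3 - <<'E'
from h import *
s=env.state();T=Ro.from_euler('xyz',s["ee_rot"],degrees=True).as_matrix();print(T[:,2].round(3),s["force"],s["gripper_width"],np.round(s["qpos"]))
E
```

```text
time_s: 6.7
ee_pos: [508.6, 101.6, 128.7]
ee_rot: [-179.9, -0.0, 146.8]
force: [-0.6, 0.2, -0.7]
gripper_width: 10.5
time_s: 7.32
ee_pos: [507.6, 105.7, 129.0]
ee_rot: [137.8, 0.0, 147.1]
force: [-0.8, 0.4, -2.1]
gripper_width: 10.8
[ 0.365  0.563 -0.741] [-0.82588422  0.44401095 -2.10403115] 10.829775111041627 [ -16.   12.  125.   61.   47. -118.]
```

```bash
python3 -m jog '0 0 0 0 0 -2 0;0 0 0 0 0 -3.2 0;0 0 0 0 0 -3.6 0;0 0 0 0 0 -3.6 0;0 0 0 0 0 -3.6 0'
python3 - <<'E'
from h import *
s=env.state();print(s["force"],s["ee_rot"])
a=grab_frame("top");b=grab_frame("scene")
o=np.zeros((400,800,3),np.uint8);o[:,:400]=cv2.resize(a[180:280,180:280],(400,400),interpolation=2);o[:,400:]=cv2.resize(b[120:270,200:350],(400,400),interpolation=2);save(o,"g4")
E
```

```text
time_s: 7.95
ee_pos: [508.6, 105.7, 39.8]
ee_rot: [138.0, 0.1, 147.2]
force: [0.1, -0.6, -1.8]
gripper_width: 10.8
[ 0.13241514 -0.55304574 -1.80272754] [1.37984108e+02 1.02380150e-01 1.47177268e+02]
```

View pics/g4.png

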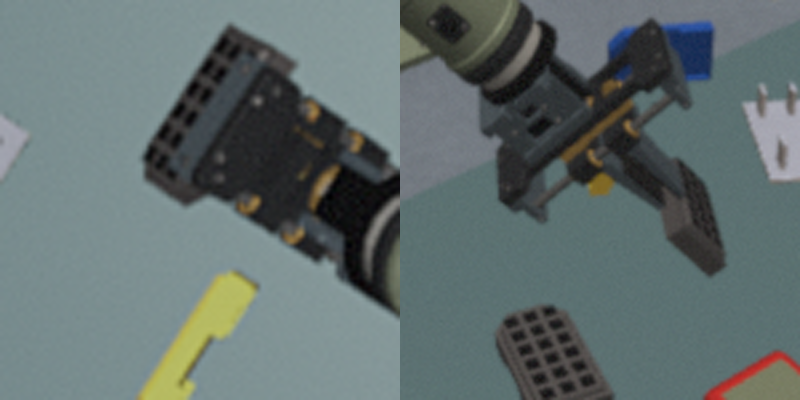

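```bash
python3 -m jog '0 0 0 0 0 -.08 0;0 0 0 0 0 -.08 0'
python3 -m jog '0 0 0 0 0 -.06 0;0 0 0 0 0 -.06 0'
python3 -m jog '0 0 0 0 0 -.06 0;0 0 0 0 0 -.06 0'
```

```text
time_s: 8.3
ee_pos: [508.4, 105.3, 37.8]
ee_rot: [138.0, 0.1, 147.1]
force: [1.0, -0.5, 0.3]
gripper_width: 10.5
time_s: 8.55
ee_pos: [508.3, 105.3, 36.0]
ee_rot: [138.0, 0.1, 147.1]
force: [-0.1, -0.2, -0.5]
gripper_width: 10.6
time_s: 8.8
ee_pos: [508.6, 105.5, 35.0]
ee_rot: [137.9, 0.1, 147.1]
force: [-0.0, -0.1, 1.0]
gripper_width: 10.5
```

```bash
python3 -m jog '0 0 0 0 0 0 .35;0 0 0 0 0 0 .35;-0 0 0 -.91 -1.4 1.85 .35;0 0 0 -1.8 -2.8 3.7 .35;0 0 0 -1.8 -2.8 3.7 .35'
python3 - <<'E'
from h import *
a=grab_frame("top");b=grab_frame("scene")
o=np.zeros((400,800,3),np.uint8);o[:,:400]=cv2.resize(a[150:280,180:310],(400,400),interpolation=2);o[:,400:]=cv2.resize(b[120:270,200:350],(400,400),interpolation=2);save(o,"g5")
print([(np.round(d["box"]).tolist(),round(d["conf"],2)) for d in spotter.look_for("tray_mid","top")])
E
```

```text
time_s: 9.43
ee_pos: [464.7, 32.6, 129.8]
ee_rot: [138.0, 0.5, 146.9]
force: [0.4, 0.0, 0.1]
gripper_width: 31.9
[([148.0, 122.0, 36.0, 38.0], 0.94), ([212.0, 248.0, 32.0, 41.0], 0.92), ([144.0, 283.0, 46.0, 30.0], 0.87), ([221.0, 195.0, 42.0, 42.0], 0.7)]
```

View pics/g5.png

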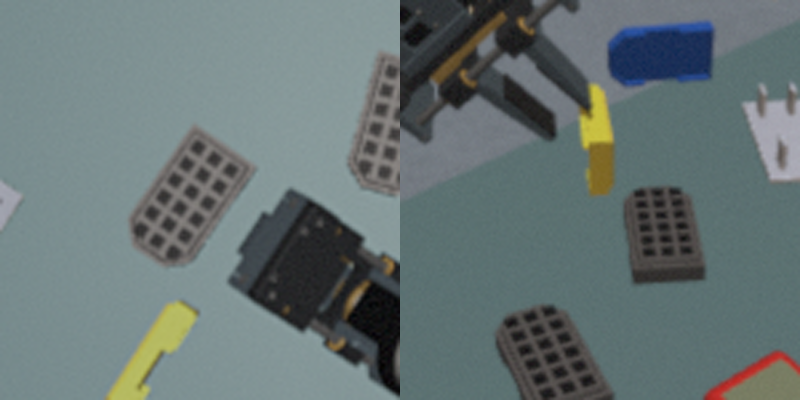

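```bash
python3 -m jog '-7.05 4.57 0 1 2.1 0 1;-7.05 4.57 0 1 2.1 0 1;-7.05 4.57 0 1 2.1 0 1;-7.05 4.57 0 1 2.1 0 1;-7.05 4.57 0 1 2.1 0 1'
python3 -m jog '0 0 0 0 0 0 1;0 0 0 0 0 0 1'
python3 snap.py wt tray_mid
python3 - <<'E'
from fit import *
for i in range(2):
    try: fit("wt","tray_mid",(493,84,147),0,18,1,i)
    except Exception as e: print(e)
print(np.round(env.state()["qpos"]))
E
```

```text
time_s: 10.2
ee_pos: [487.9, 88.9, 126.2]
ee_rot: [-179.6, 0.0, 147.2]
force: [-0.1, 0.9, -0.3]
gripper_width: 78.8
time_s: 10.45
ee_pos: [486.7, 88.5, 125.3]
ee_rot: [-179.9, -0.2, 147.3]
force: [0.1, -0.1, -0.2]
gripper_width: 91.0
wt 10.45 [486.7  88.5 125.3] [-179.9   -0.2  147.3]
tray_mid [([498.0, 200.0, 62.0, 72.0], 0.93), ([250.0, 150.0, 70.0, 112.0], 0.9), ([205.0, 0.0, 40.0, 140.0], 0.8)]
wt tray_mid x,y,yaw [493.  84. 143.] err 1.0 mask px 2914
wt tray_mid x,y,yaw [495.11  86.79 145.52] err 0.029 mask px 6356
[  9.  14. 106.   0.  60. -48.]
```

```bash
python3 -m jog '0 0 -.36 .34 -.07 -2 1;0 0 -.36 .34 -.07 -4.2 1;0 0 -.36 .34 -.07 -4.7 1;0 0 -.36 .34 -.07 -4.7 1;0 0 -.36 .34 -.07 -4.7 1'
python3 -m jog '0 0 0 0 0 0 1;0 0 0 0 0 0 1'
```

```text
time_s: 11.18
ee_pos: [498.4, 86.0, 11.4]
ee_rot: [179.8, 0.2, 145.3]
force: [-0.2, 0.6, -0.1]
gripper_width: 91.2
time_s: 11.42
ee_pos: [497.5, 86.2, 10.6]
ee_rot: [179.9, 0.1, 145.4]
force: [0.1, -0.7, 0.6]
gripper_width: 91.3
```

```bash
python3 -m jog '0 0 0 -.09 0.02 -.26 1;0 0 0 -.09 0.02 -.26 1;0 0 0 -.09 0.02 -.26 0;0 0 0 -.09 0.02 -.26 0;0 0 0 -.09 0.02 -.26 0' 25
python3 -m jog '0 0 0 0 0 0 0;0 0 0 0 0 0 0'
python3 - <<'E'
from h import *
s=env.state();print(s["force"],s["torque"])
E
```

```text
time_s: 12.05
ee_pos: [494.7, 86.6, 3.1]
ee_rot: [180.0, 0.0, 145.4]
force: [0.6, -0.0, -0.3]
gripper_width: 64.2
time_s: 12.3
ee_pos: [494.6, 86.5, 3.1]
ee_rot: [180.0, 0.0, 145.4]
force: [0.7, 0.5, 0.6]
gripper_width: 44.1
[0.74259477 0.46066687 0.60079237] [ 0.03584744 -0.12972291 -0.05302313]
```

```bash
python3 snap.py wq tray_mid
python3 - <<'E'
from h import *
a=grab_frame("wrist");b=grab_frame("scene");print(env.state()["gripper_width"],env.state()["time_s"])
o=np.zeros((420,800,3),np.uint8);o[:,:400]=cv2.resize(a[110:320,180:380],(400,420));o[:,400:]=cv2.resize(b[150:255,240:340],(400,420),interpolation=2);save(o,"g6")
E
```

```text
wq 12.3 [494.6  86.5   3.1] [180.    0.  145.4]
tray_mid [([226.0, 156.0, 108.0, 173.0], 0.91), ([130.0, 0.0, 86.0, 147.0], 0.89)]
28.080133443468757 12.5
```

View pics/g6.png

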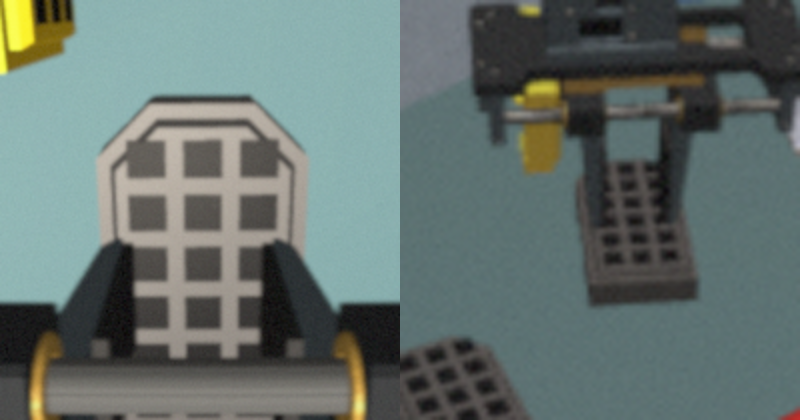

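Run:
```python
from h import *
f=np.load("wq.npz"); p={k:f[k] for k in("K","dist","rvec","tvec")}
T=Ro.from_euler('xyz',[180,0,145.4],degrees=True).as_matrix(); P=np.array([494.6,86.5,3.1])
for z in (0,-10,-20,-30,-40):
    print(z,px(p,[P+T@np.array([16*sx,y,z]) for sx in(-1,1) for y in(-20,20)]).round(0).tolist())
save(f["im"],"wqc",(200,140,160,160),5)
s=env.state();print(s["ee_pos"],s["gripper_width"],s["qpos"],s["force"],s["time_s"])
```

```text
0 [[251.0, 263.0], [310.0, 263.0], [249.0, 218.0], [311.0, 218.0]]
-10 [[249.0, 270.0], [311.0, 270.0], [248.0, 224.0], [313.0, 223.0]]
-20 [[248.0, 278.0], [313.0, 278.0], [246.0, 229.0], [314.0, 229.0]]
-30 [[246.0, 286.0], [314.0, 286.0], [244.0, 236.0], [316.0, 235.0]]
-40 [[245.0, 296.0], [316.0, 295.0], [242.0, 243.0], [319.0, 242.0]]
[494.5970991   86.58210984   3.09715295] 28.080133443468757 [ 8.61369157e+00  2.34333229e+01  1.13452724e+02  6.76013730e-03
  4.31084369e+01 -4.67585777e+01] [-0.00820779 -0.49724611 -0.21558208] 12.5
```

View pics/wqc.png

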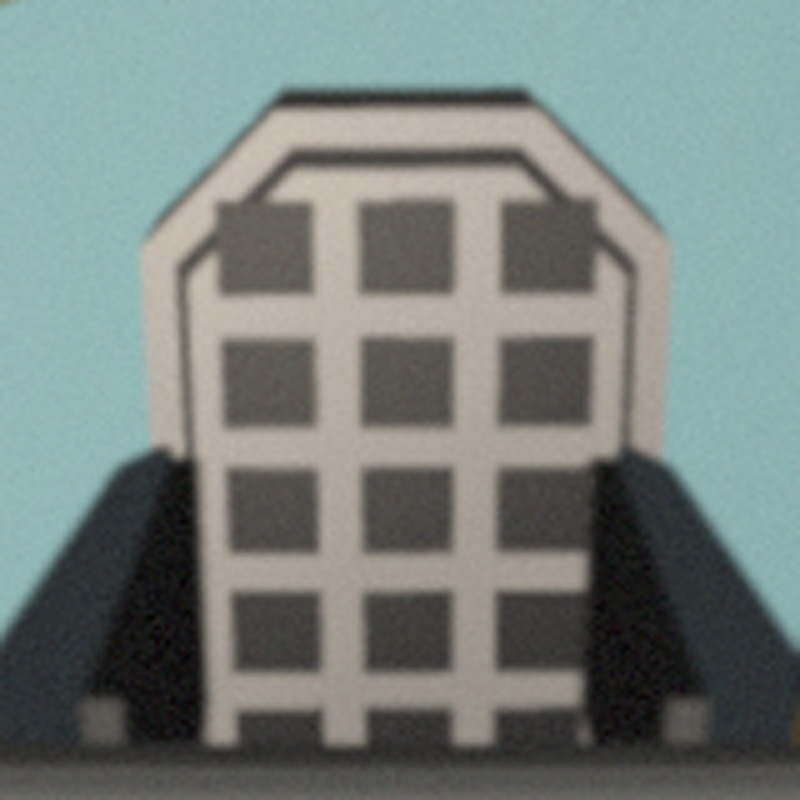

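The fingers closed above the platform. The real fingertips sit about 20–25 mm behind the reported TCP, which also explains the 10.8 mm grip at the rack. I'll open and go lower in guarded steps.

```bash
python3 -m jog '0 0 0 0 0 0 1;0 0 0 0 0 0 1;0 0 0 0 0 0 1;0 0 0 0 0 0 1;0 0 0 0 0 0 1'
python3 -m jog '0 0 0 0 0 0 1;0 0 0 0 0 0 1;0 0 0 0 0 -.2 1;0 0 0 0 0 -.36 1;0 0 0 0 0 -.36 1'
python3 -m jog '0 0 0 0 0 -.15 1;0 0 0 0 0 -.3 1;0 0 0 0 0 -.3 1'
```

```text
time_s: 13.12
ee_pos: [494.6, 86.6, 3.1]
ee_rot: [180.0, 0.0, 145.4]
force: [-0.9, 0.0, -0.2]
gripper_width: 75.5
time_s: 13.75
ee_pos: [494.2, 86.5, -6.4]
ee_rot: [-180.0, -0.0, 145.4]
force: [-0.2, 0.7, 0.2]
gripper_width: 90.9
time_s: 14.12
ee_pos: [494.3, 86.5, -13.8]
ee_rot: [-180.0, -0.0, 145.4]
force: [1.2, 0.0, 0.2]
gripper_width: 91.3
```

```bash
python3 -m jog '0 0 0 0 0 -.1 1;0 0 0 0 0 -.16 1;0 0 0 0 0 -.16 1' 25
python3 -m jog '0 0 0 0 0 0 0;0 0 0 0 0 0 0;0 0 0 0 0 0 0;0 0 0 0 0 0 0;0 0 0 0 0 0 0' 25
python3 -m jog '0 0 0 0 0 0 0;0 0 0 0 0 0 0'
```

```text
time_s: 14.5
ee_pos: [494.5, 86.5, -17.5]
ee_rot: [-180.0, -0.0, 145.4]
force: [0.1, -0.4, 0.1]
gripper_width: 91.1
time_s: 15.12
ee_pos: [494.8, 86.6, -17.3]
ee_rot: [180.0, 0.0, 145.4]
force: [1.0, 0.1, -0.6]
gripper_width: 61.8
time_s: 15.38
ee_pos: [494.8, 86.6, -17.3]
ee_rot: [180.0, 0.0, 145.4]
force: [0.3, 1.0, -0.1]
gripper_width: 61.7
```

```bash
python3 -m jog '0 0 0 0 0 2 0;0 0 0 0 0 4 0;0 0 0 0 0 5.1 0;0 0 1 3.1 -3.9 5.1 0;0 0 1 3.1 -3.9 5.1 0' 30
python3 -m jog '0 0 2.84 3.18 -3.96 0 0;0 0 2.84 3.18 -3.96 0 0;0 0 2.84 3.18 -3.96 0 0;0 0 2.84 3.18 -3.96 0 0;0 0 2.84 3.18 -3.96 0 0'
python3 -m jog '0 0 0 0 0 0 0;0 0 0 0 0 0 0'
python3 snap.py wc base_ledge tray_mid
python3 - <<'E'
from fit import *
s=env.state();P=np.array(s["ee_pos"]);print(P,s["ee_rot"],s["force"],s["gripper_width"])
b=np.load("wc_base_ledge.npy");t=np.load("wc_tray_mid.npy");print(len(b),len(t))
x=fit("wc","base_ledge",(556,-82.7,164.5),0,18,1)
for i in range(len(t)): fit("wc","tray_mid",(P[0],P[1],s["ee_rot"][2]),P[2]+17.3,18,1,i)
E
```

```text
time_s: 16.0
ee_pos: [572.6, -11.6, 110.6]
ee_rot: [180.0, 0.0, 150.5]
force: [0.4, 1.2, -1.8]
gripper_width: 61.4
time_s: 16.62
ee_pos: [650.5, -108.7, 109.9]
ee_rot: [180.0, -0.1, 164.6]
force: [-0.1, 0.1, -1.2]
gripper_width: 61.5
time_s: 16.88
ee_pos: [651.3, -109.2, 110.4]
ee_rot: [180.0, 0.0, 164.6]
force: [1.1, -0.0, -1.7]
gripper_width: 61.6
wc 16.875 [ 651.3 -109.2  110.4] [180.    0.  164.6]
base_ledge [([247.0, 26.0, 71.0, 131.0], 0.66)]
tray_mid [([218.0, 159.0, 121.0, 191.0], 0.71)]
[ 651.52451557 -109.63844276  110.28984917] [1.79995452e+02 1.21450098e-02 1.64588444e+02] [ 0.73257412 -0.08493351 -1.84773639] 61.58034556136453
1 1
wc base_ledge x,y,yaw [556.51 -82.54 164.75] err 0.05 mask px 8800
wc tray_mid x,y,yaw [ 651.4  -110.42  164.69] err 0.186 mask px 16640
```

Run:
```python
from fit import *
f=np.load("wc.npz"); p={k:f[k] for k in("K","dist","rvec","tvec")}; im=f["im"].astype(int)
P=np.array([651.45,-109.4,110.35]); th=np.radians(164.65); ex=np.array([np.cos(th),np.sin(th),0]); ey=np.array([-ex[1],ex[0],0])
zt=P[2]+17.3
H=lambda L:[tuple(np.round(q,1)) for q in px(p,[P*[1,1,0]+ex*a+ey*b+[0,0,c+zt] for a,b,c in L])]
print("front edge z18,z0",H([(55,0,18),(55,0,0)]),"sides at x=30 z18",H([(30,31,18),(30,-31,18)]),"plat sides z23",H([(30,26.5,23),(30,-26.5,23)]),"plat front",H([(50.5,0,23)]),"base rear",px(p,[(556.5+.9648*55,-82.5-.263*55,18)]).round(1))
for r in (150,):pass
d=im[:,:,0]-im[:,:,2]
c=279; print("col279 rows140-185 (gray,R-B)",[(r,int(im[r,c-3:c+4].mean()),int(d[r,c-3:c+4].mean())) for r in range(140,190,1)])
r=int(H([(30,31,18)])[0][1]); print("row",r,[(c,int(im[r-1:r+2,c].mean()),int(d[r-1:r+2,c].mean())) for c in list(range(215,245))+list(range(318,345))])
```

```text
front edge z18,z0 [(np.float64(280.3), np.float64(168.2)), (np.float64(280.0), np.float64(162.9))] sides at x=30 z18 [(np.float64(221.6), np.float64(215.4)), (np.float64(338.9), np.float64(215.2))] plat sides z23 [(np.float64(228.7), np.float64(218.4)), (np.float64(332.0), np.float64(218.2))] plat front [(np.float64(280.3), np.float64(178.9))] base rear [[280.3 157.1]]
col279 rows140-185 (gray,R-B) [(140, 92, 8), (141, 91, 8), (142, 91, 8), (143, 93, 9), (144, 93, 8), (145, 93, 9), (146, 106, 10), (147, 135, 15), (148, 168, 17), (149, 182, 20), (150, 178, 19), (151, 153, 15), (152, 138, 14), (153, 159, 17), (154, 180, 19), (155, 186, 18), (156, 185, 17), (157, 187, 3), (158, 186, -19), (159, 187, -33), (160, 185, -35), (161, 170, -31), (162, 125, -22), (163, 71, -7), (164, 46, 0), (165, 50, 4), (166, 86, 8), (167, 139, 14), (168, 170, 19), (169, 183, 19), (170, 184, 20), (171, 184, 19), (172, 183, 20), (173, 184, 19), (174, 182, 19), (175, 165, 18), (176, 122, 13), (177, 78, 7), (178, 67, 5), (179, 77, 6), (180, 114, 12), (181, 161, 17), (182, 180, 20), (183, 183, 20), (184, 184, 18)
[... 310 characters left out ...]
, 11), (229, 121, 11), (230, 164, 16), (231, 182, 20), (232, 182, 20), (233, 182, 19), (234, 183, 19), (235, 182, 18), (236, 182, 20), (237, 180, 19), (238, 180, 18), (239, 180, 19), (240, 179, 19), (241, 180, 19), (242, 180, 19), (243, 180, 19), (244, 177, 18), (318, 162, 16), (319, 162, 17), (320, 162, 18), (321, 160, 16), (322, 161, 14), (323, 160, 16), (324, 160, 16), (325, 161, 16), (326, 156, 15), (327, 137, 14), (328, 104, 8), (329, 111, 10), (330, 142, 13), (331, 159, 15), (332, 158, 16), (333, 158, 17), (334, 157, 17), (335, 159, 15), (336, 161, 8), (337, 170, -10), (338, 179, -29), (339, 183, -35), (340, 184, -37), (341, 181, -36), (342, 184, -36), (343, 182, -36), (344, 183, -37)]
```

```bash
python3 -m jog '0 0 0 -3.78 1.1 0 0;0 0 0 -3.78 1.1 0 0;0 0 0 -3.78 1.1 -2 0;0 0 0 -3.78 1.1 -3.9 0;0 0 0 -3.78 1.1 -3.9 0'
python3 -m jog '0 0 0 0 0 0 0;0 0 0 0 0 0 0;0 0 0 0 0 0 0'
python3 -c "
from h import *
s=env.state();P=np.array(s['ee_pos']);print(P,s['ee_rot'],'need',((np.array([557.0,-82.0,0])-P)/25).round(3))"
```

```text
time_s: 17.65
ee_pos: [553.9, -81.9, 9.9]
ee_rot: [-180.0, -0.5, 164.6]
force: [-1.0, 1.0, -2.5]
gripper_width: 62.0
time_s: 18.02
ee_pos: [558.2, -82.7, 14.1]
ee_rot: [180.0, 0.2, 164.6]
force: [-0.7, -0.9, -1.4]
gripper_width: 61.8
[558.19496792 -82.65753667  14.10219435] [1.79977499e+02 1.68650466e-01 1.64563724e+02] need [-0.048  0.026 -0.564]
```

```bash
python3 -m jog '0 0 0 -.05 .03 -.3 0;0 0 0 -.05 .03 -.3 0;0 0 0 -.05 .03 -.3 0'
python3 -m jog '0 0 0 0 0 -.1 0;0 0 0 0 0 -.1 0;0 0 0 0 0 -.1 0'
python3 -m jog '0 0 0 0 0 -.1 0;0 0 0 0 0 -.1 0;0 0 0 0 0 -.1 0'
```

```text
time_s: 18.4
ee_pos: [555.7, -81.7, 4.9]
ee_rot: [180.0, -0.0, 164.6]
force: [0.1, 0.0, -2.1]
gripper_width: 61.7
time_s: 18.77
ee_pos: [556.0, -81.7, 2.6]
ee_rot: [180.0, 0.0, 164.6]
force: [1.2, 0.2, -1.2]
gripper_width: 61.7
time_s: 19.15
ee_pos: [556.0, -81.7, 0.6]
ee_rot: [180.0, 0.0, 164.6]
force: [-0.8, 0.4, 6.3]
gripper_width: 61.8
```

```bash
python3 -m jog '0 0 0 0 0 -.08 0;0 0 0 0 0 -.08 0'
python3 -m jog '0 0 0 0 0 .08 1;0 0 0 0 0 .08 1;0 0 0 0 0 .08 1;0 0 0 0 0 .08 1'
python3 -m jog '0 0 0 0 0 2 1;0 0 0 0 0 4 1;0 0 0 0 0 4.4 1;0 0 0 0 0 4.4 1;0 0 0 0 0 4.4 1'
python3 snap.py ws tray_mid base_ledge
python3 - <<'E'
from fit import *
t=np.load("ws_tray_mid.npy")
for i in range(len(t)): fit("ws","tray_mid",(556,-82.5,164.6),18,18,1,i)
fit("ws","tray_mid",(556,-82.5,164.6),18,18,1,0)
E
```

```text
time_s: 19.4
ee_pos: [556.1, -81.7, 0.6]
ee_rot: [180.0, 0.1, 164.6]
force: [-5.1, 0.5, 18.3]
gripper_width: 61.9
time_s: 19.9
ee_pos: [555.6, -81.6, -0.4]
ee_rot: [180.0, -0.0, 164.6]
force: [-0.6, 1.0, -0.3]
gripper_width: 91.1
time_s: 20.52
ee_pos: [554.6, -81.5, 108.3]
ee_rot: [-180.0, -0.2, 164.6]
force: [0.0, 0.3, -0.7]
gripper_width: 91.4
ws 20.525 [554.6 -81.5 108.3] [-180.    -0.2  164.6]
tray_mid [([242.0, 147.0, 74.0, 124.0], 0.58)]
base_ledge []
ws tray_mid x,y,yaw [555.59 -82.74 164.31] err 0.021 mask px 8066
ws tray_mid x,y,yaw [555.59 -82.74 164.31] err 0.021 mask px 8066
```

```bash
python3 -m jog '0 0 -10 -.87 -4.2 0 1;0 0 -10 -.87 -4.2 0 1;0 0 -10 -.87 -4.2 0 1;0 0 -10 -.87 -4.2 0 1;0 0 -10 -.87 -4.2 0 1'
python3 -m jog '0 0 -9.28 -.88 -4.24 0 .5;0 0 -9.28 -.88 -4.24 0 .5;0 0 -9.28 -.88 -4.24 0 .5;0 0 -9.28 -.88 -4.24 0 .5;0 0 -9.28 -.88 -4.24 0 .5'
python3 -m jog '0 0 0 0 0 0 .5;0 0 0 0 0 0 .5'
python3 snap.py wl2 lid_rib
python3 - <<'E'
from fit import *
x=fit("wl2","lid_rib",(511,-292.5,68),0,14,0)
s=env.state();P=np.array(s["ee_pos"]);print(P,s["ee_rot"],"shift",((x[:2]-P[:2])/25).round(3),"yaw",(x[2]-s["ee_rot"][2])/5)
E
```

```text
time_s: 21.3
ee_pos: [533.6, -186.8, 109.1]
ee_rot: [-179.9, -0.1, 114.3]
force: [0.1, 0.7, 0.5]
gripper_width: 91.3
time_s: 21.92
ee_pos: [511.6, -292.7, 109.0]
ee_rot: [-179.9, -0.0, 68.0]
force: [-0.3, -0.0, 0.9]
gripper_width: 46.5
time_s: 22.18
ee_pos: [511.9, -292.6, 109.6]
ee_rot: [-180.0, -0.0, 68.2]
force: [0.1, -0.7, -0.4]
gripper_width: 45.6
wl2 22.175 [ 511.9 -292.6  109.6] [-180.    -0.    68.2]
lid_rib [([242.0, 143.0, 72.0, 110.0], 0.87)]
wl2 lid_rib x,y,yaw [ 510.75 -292.44   68.47] err 0.023 mask px 6955
[ 512.05231889 -292.61664858  109.84349459] [-1.79982151e+02 -1.53957697e-03  6.82027492e+01] shift [-0.052  0.007] yaw 0.05277462731108358
```

```bash
python3 -m jog '0 0 .05 -.05 0 -2 .5;0 0 .05 -.05 0 -4 .5;0 0 .05 -.05 0 -4.4 .5;0 0 .05 -.05 0 -4.4 .5;0 0 .05 -.05 0 -4.4 .5' 
python3 -m jog '0 0 0 0 0 -.1 .5;0 0 0 0 0 -.1 .5'
python3 -m jog '0 0 0 0 0 -.1 .5;0 0 0 0 0 -.1 .5'
python3 -m jog '0 0 0 0 0 -.1 .5;0 0 0 0 0 -.1 .5'
```

```text
time_s: 22.9
ee_pos: [512.4, -293.6, 2.1]
ee_rot: [179.8, 0.0, 68.4]
force: [0.2, -0.2, -0.6]
gripper_width: 45.3
time_s: 23.15
ee_pos: [511.2, -292.9, -1.7]
ee_rot: [179.9, 0.0, 68.4]
force: [0.3, -0.3, 0.3]
gripper_width: 45.6
time_s: 23.4
ee_pos: [510.7, -292.6, -5.1]
ee_rot: [-180.0, -0.0, 68.4]
force: [-0.5, -0.8, -0.7]
gripper_width: 45.3
time_s: 23.65
ee_pos: [510.6, -292.6, -7.7]
ee_rot: [-180.0, -0.0, 68.4]
force: [0.3, 0.2, 0.4]
gripper_width: 45.6
```

```bash
python3 -m jog '0 0 0 0 0 -.06 .5;0 0 0 0 0 -.06 .5' 
python3 -m jog '0 0 0 0 0 0 0;0 0 0 0 0 0 0;0 0 0 0 0 0 0;0 0 0 0 0 0 0;0 0 0 0 0 0 0' 30
python3 -m jog '0 0 0 0 0 0 0;0 0 0 0 0 0 0'
```

```text
time_s: 23.9
ee_pos: [510.9, -292.8, -8.6]
ee_rot: [180.0, 0.0, 68.4]
force: [-0.4, 0.4, 2.3]
gripper_width: 45.6
time_s: 24.52
ee_pos: [511.0, -292.8, -8.6]
ee_rot: [180.0, 0.0, 68.4]
force: [-1.0, 0.5, 4.6]
gripper_width: 11.8
time_s: 24.78
ee_pos: [511.0, -292.8, -8.6]
ee_rot: [180.0, 0.0, 68.4]
force: [-1.8, 0.6, 4.9]
gripper_width: 11.9
```

```bash
python3 -m jog '0 0 0 0 0 1 0;0 0 0 0 0 3 0;0 0 0 0 0 5.35 0;0 0 2 1 1 5.35 0;0 0 4 2 2 5.35 0' 30
python3 -m jog '0 0 8 2 2.7 0 0;0 0 8 2 2.7 0 0;0 0 8 2 2.7 0 0;0 0 8 2 2.7 0 0;0 0 8 2 2.7 0 0'
python3 -m jog '0 0 7.2 1.64 2.63 0 0;0 0 7.2 1.64 2.63 0 0;0 0 7.2 1.64 2.63 0 0;0 0 7.2 1.64 2.63 0 0;0 0 7.2 1.64 2.63 0 0'
python3 -m jog '0 0 0 0 0 0 0;0 0 0 0 0 0 0'
python3 snap.py wd tray_mid base_ledge
python3 - <<'E'
from fit import *
import os
s=env.state();P=np.array(s["ee_pos"]);print(P,s["ee_rot"],s["force"])
th=np.radians(s["ee_rot"][2]); ex=np.array([np.cos(th),np.sin(th),0]); ey=np.array([-ex[1],ex[0],0]); zt=P[2]+8.6
f=np.load("wd.npz"); p={k:f[k] for k in("K","dist","rvec","tvec")}; im=f["im"].astype(int)
H=lambda L:[q.round(1).tolist() for q in px(p,[P*[1,1,0]+ex*a+ey*b+[0,0,c+zt] for a,b,c in L])]
print("front z14,z0",H([(55,0,14),(55,0,0)]),"sides x=30",H([(30,31,14),(30,-31,14)]))
S=np.array([555.6,-82.7]);print("stack rear",px(p,[np.r_[S-55*ex[:2],36]]).round(1))
d=im[:,:,0]-im[:,:,2]; c=280; r=int(H([(30,31,14)])[0][1])
print([(q,int(im[q,c-3:c+4].mean()),int(d[q,c-3:c+4].mean())) for q in range(138,182)])
print(r,[(q,int(d[r-1:r+2,q].mean())) for q in list(range(210,240))+list(range(325,352))])
for q in("tray_mid","base_ledge"):
  if os.path.exists(f"wd_{q}.npy"):
    for i in range(len(np.load(f"wd_{q}.npy"))):
        try: fit("wd",q,(555.6,-82.7,164.4),18,18,1,i)
        except Exception as e: print("x")
E
```

```text
time_s: 25.4
ee_pos: [561.5, -242.5, 125.2]
ee_rot: [179.9, 0.0, 88.7]
force: [0.0, -0.6, -0.7]
gripper_width: 12.0
time_s: 26.02
ee_pos: [610.6, -175.0, 123.9]
ee_rot: [-180.0, -0.1, 128.3]
force: [-0.1, 0.0, -2.0]
gripper_width: 11.7
time_s: 26.65
ee_pos: [651.7, -109.5, 124.3]
ee_rot: [180.0, -0.0, 164.3]
force: [-0.6, -0.3, 0.4]
gripper_width: 12.0
time_s: 26.9
ee_pos: [651.8, -109.6, 124.7]
ee_rot: [180.0, -0.0, 164.3]
force: [-0.0, 0.2, -1.7]
gripper_width: 11.7
wd 26.9 [ 651.8 -109.6  124.7] [180.   -0.  164.3]
tray_mid [([238.0, 19.0, 78.0, 140.0], 0.8)]
base_ledge []
[ 651.85821569 -109.53196566  124.84020108] [1.79993265e+02 5.34006867e-03 1.64377815e+02] [-0.78401677 -0.22837637  0.04219111]
front z14,z0 [[280.6, 164.1], [280.4, 160.5]] sides x=30 [[225.8, 208.4], [335.3, 208.1]]
stack rear [[279.5 156.2]]
[(138, 81, 8), (139, 82, 8), (140, 84, 7), (141, 81, 8), (142, 82, 7), (143, 83, 8), (144, 88, 8), (145, 113, 11), (146, 144, 15), (147, 163, 17), (148, 164, 17), (149, 147, 15), (150, 126, 12), (151, 135, 13), (152, 156, 17), (153, 165, 18), (154, 167, 17), (155, 168, 8
[... 448 characters left out ...]
 (212, -33), (213, -32), (214, -33), (215, -31), (216, -30), (217, -31), (218, -32), (219, -31), (220, -31), (221, -32), (222, -31), (223, -21), (224, -1), (225, 15), (226, 17), (227, 18), (228, 18), (229, 18), (230, 17), (231, 19), (232, 18), (233, 17), (234, 17), (235, 18), (236, 17), (237, 18), (238, 18), (239, 19), (325, 15), (326, 15), (327, 13), (328, 17), (329, 16), (330, 15), (331, 15), (332, 9), (333, -7), (334, -24), (335, -32), (336, -33), (337, -31), (338, -33), (339, -33), (340, -33), (341, -32), (342, -34), (343, -33), (344, -34), (345, -33), (346, -33), (347, -32), (348, -33), (349, -31), (350, -33), (351, -32)]
wd tray_mid x,y,yaw [555.48 -82.48 164.43] err 0.045 mask px 9112
```

```bash
python3 -m jog '0 0 0 -3.81 1.11 0 0;0 0 0 -3.81 1.11 0 0;0 0 0 -3.81 1.11 -1.8 0;0 0 0 -3.81 1.11 -3.3 0;0 0 0 -3.81 1.11 -3.3 0'
python3 -m jog '0 0 0 0 0 0 0;0 0 0 0 0 0 0;0 0 0 0 0 0 0'
python3 -c "
from h import *
s=env.state();P=np.array(s['ee_pos']);print(P,s['ee_rot'],'need',((np.array([556.5,-81.8,27.4])-P)/25).round(3))"
```

```text
time_s: 27.68
ee_pos: [554.2, -81.3, 40.1]
ee_rot: [-180.0, -0.4, 164.4]
force: [0.0, 0.1, -0.8]
gripper_width: 11.8
time_s: 28.05
ee_pos: [557.5, -81.9, 43.6]
ee_rot: [180.0, 0.1, 164.4]
force: [-0.3, 0.3, -0.9]
gripper_width: 11.6
[557.4649303  -81.87556048  43.55401266] [1.79981807e+02 1.35460918e-01 1.64412418e+02] need [-0.039  0.003 -0.646]
```

```bash
python3 -m jog '0 0 0 -.02 0 -.34 0;0 0 0 -.02 0 -.34 0;0 0 0 -.02 0 -.34 0;0 0 0 -.02 0 -.34 0'
python3 -m jog '0 0 0 0 0 -.12 0;0 0 0 0 0 -.12 0;0 0 0 0 0 -.12 0'
python3 -m jog '0 0 0 0 0 -.1 0;0 0 0 0 0 -.1 0;0 0 0 0 0 -.1 0'
```

```text
time_s: 28.55
ee_pos: [556.2, -81.7, 33.8]
ee_rot: [180.0, 0.0, 164.4]
force: [-1.3, -0.5, -1.2]
gripper_width: 11.8
time_s: 28.92
ee_pos: [556.1, -81.7, 30.8]
ee_rot: [180.0, -0.0, 164.4]
force: [1.0, -0.2, 0.1]
gripper_width: 11.8
time_s: 29.3
ee_pos: [556.1, -81.7, 28.3]
ee_rot: [180.0, -0.0, 164.4]
force: [0.7, 0.1, -1.2]
gripper_width: 11.5
```

Below platform height (32.4) with no resistance, so the skirt is over the platform. Lowering the last bit.

```bash
python3 -m jog '0 0 0 0 0 -.06 0;0 0 0 0 0 -.06 0;0 0 0 0 0 -.06 0'
python3 -m jog '0 0 0 0 0 -.08 0;0 0 0 0 0 -.08 0;0 0 0 0 0 -.08 0'
```

```text
time_s: 29.68
ee_pos: [556.3, -81.8, 27.4]
ee_rot: [180.0, 0.0, 164.4]
force: [-1.3, 0.3, 5.2]
gripper_width: 11.8
time_s: 30.05
ee_pos: [556.4, -81.8, 27.3]
ee_rot: [180.0, 0.1, 164.4]
force: [-4.5, 0.5, 18.5]
gripper_width: 12.0
```

```bash
python3 -m jog '0 0 0 0 0 .12 .5;0 0 0 0 0 .12 .5;0 0 0 0 0 .12 .5;0 0 0 0 0 .12 .5'
python3 -m jog '0 0 0 0 0 2 .5;0 0 0 0 0 4 .5;0 0 0 0 0 4.4 .5;0 0 0 0 0 4.4 .5;0 0 0 0 0 4.4 .5'
python3 snap.py we lid_rib
python3 -m jog '0 0 0 -3 -5 1 .5;0 0 0 -3 -5 1 .5;0 0 0 -3 -5 1 .5;0 0 0 -3 -5 1 .5;0 0 0 -3 -5 1 .5'
python3 - <<'E'
from fit import *
fit("we","lid_rib",(555.5,-82.5,164.4),36,14,0)
a=grab_frame("top");b=grab_frame("scene")
o=np.zeros((600,800,3),np.uint8);o[:,:500]=cv2.resize(b[190:310,200:300],(500,600),interpolation=2)
o[:300,500:]=cv2.resize(a[150:240,270:360],(300,300),interpolation=2);o[300:,500:]=cv2.resize(b[120:300,220:400],(300,300),interpolation=2);save(o,"fin")
E
```

```text
time_s: 30.55
ee_pos: [555.9, -81.7, 27.4]
ee_rot: [180.0, -0.0, 164.4]
force: [-0.6, -0.5, 0.5]
gripper_width: 45.2
time_s: 31.18
ee_pos: [554.8, -81.5, 135.9]
ee_rot: [-180.0, -0.2, 164.4]
force: [-0.0, 0.1, -0.5]
gripper_width: 45.3
we 31.175 [554.8 -81.5 135.9] [-180.    -0.2  164.4]
lid_rib [([242.0, 145.0, 76.0, 115.0], 0.71)]
time_s: 31.9
ee_pos: [481.1, -206.1, 162.1]
ee_rot: [180.0, -0.1, 164.4]
force: [-0.7, -0.6, 0.3]
gripper_width: 45.7
we lid_rib x,y,yaw [554.97 -82.4  164.28] err 0.022 mask px 7439
```

View pics/fin.png

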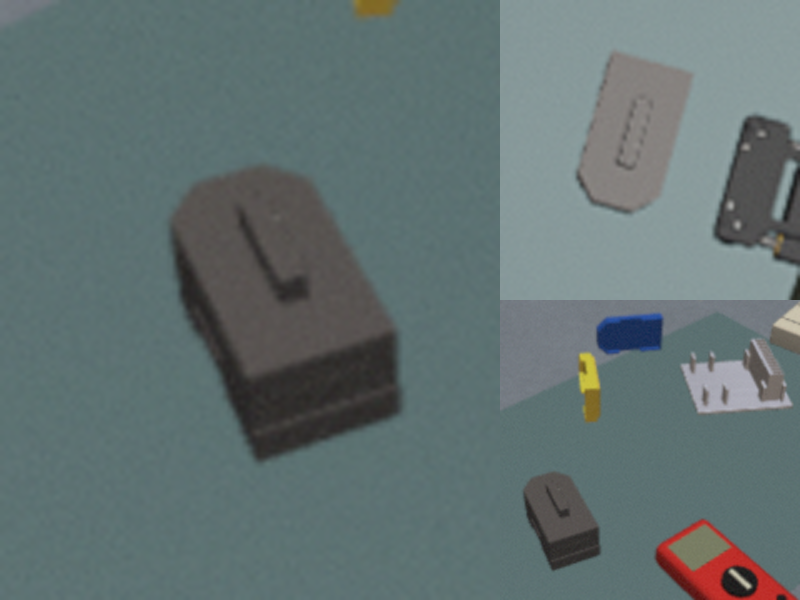

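The stack stands closed, square and with its cut corners aligned. Rack, heat sink, look-alikes and meter look untouched. Handing in.

```bash
python3 -c "
from workcell import env
print(env.job_done(), env.state()['time_s'])"
```

```text
the job is handed in; nothing more can be done
the job is handed in; nothing more can be done
```

The tray and the lid are both stacked on the bottom tray, cut corners over cut corners. I handed the job in at about 32 s of the 72 s allowed. I took the dark tray from the rack by its notch, tipped it 42° so that it fell flat and right way up, then regripped it across its 62 mm and stacked it. The lid followed, held by its rib.

**Last checks:**
- **Seating:** Both parts stopped hard at the expected fully seated height: tool point at 0.6 mm for the tray (0.7 expected) and 27.3 to 27.4 mm for the lid (27.4 expected). Neither gave way under about 18 N.
- **Alignment:** The camera fits of the bottom tray, middle tray and lid agree to about 1.5 mm and 0.5 degrees, so the bottom tray stayed about where it was.
- **Final pictures:** These show a closed, square stack with the arm clear of it. The heat sink, the meter and the look-alikes in view look undisturbed. I did not check the spool in a last picture.

**What went wrong or disagreed:**
- **Finger length:** The fingertips end about 22 mm behind the reported tool point, not at it as described. The rack grip therefore held only the top few millimetres of the tray's deck (10.8 mm read, 16 mm expected), but it held.
- **Missed grasp:** For the same reason, my first try at the flat tray closed in the air above it with no contact force. I reopened, went lower in guarded steps, and the second grip read the right 62 mm.
- **Sideways offset:** The camera put held parts about 1 mm to one side of the reported tool point. I corrected for this when placing them.

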